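Right the toppled oil tins and raise the rack guard

TASK

Two rectangular tins have toppled forward onto the front rail of the oil rack. Stand each one up squarely in its own gap in the lane without knocking or shifting its neighbours or the other things on the bench; only when both are standing, swing the hinged wire guard at the front of the rack all the way up until it stands upright in front of the row.

Things in the scene. Friction and masses are not known exactly. Their poses are not given: they have to be found in the camera images.
- rack: fixed steel rack on the bench, a lane 570 mm long along its y. Origin: on the bench under the lane; +x points to the rack's back fence, z up. Lane free from x = -48 mm to the fence at x = 58 mm; fence and end plates 85 mm high; front rail a round bar of 8 mm diameter at x = -52 mm, z = 66 mm
- lane (a point): centre line of the lane on its floor, 6 mm above the bench, at rack x = 20 mm, y = 0. Five things share the lane in any order, undersides' centres near this line, about 108 mm (92 to 124) from centre to centre: two leaning tins, three standing neighbours
- tall_tin: the taller of two rectangular metal tins with a black round cap; body 44 (x) by 58 (y) by 112 (z) mm, 150 mm high with cap, about 0.32 kg. Origin: centre of the underside; z up through the cap, -x is the broad label face. At the start it leans forward: lower edge of the label face on the lane floor, label face on the front rail
- tall_tin_cap (a point): centre of the top of the taller tin's cap, on the tin's z axis 150 mm from its underside; the cap is 28 mm in diameter and 38 mm long. At the start the tin leans about 40 degrees from upright towards the rack's -x (the robot), so the cap overhangs the front rail
- short_tin: the shorter of two rectangular metal tins with a black round cap; body 40 (x) by 50 (y) by 94 (z) mm, 132 mm high with cap, about 0.24 kg. Origin: centre of the underside; z up through the cap, -x is the broad label face. At the start it leans forward: lower edge of the label face on the lane floor, label face on the front rail
- short_tin_cap (a point): centre of the top of the shorter tin's cap, on the tin's z axis 132 mm from its underside; the cap is 28 mm in diameter and 38 mm long. At the start the tin leans about 41 degrees from upright towards the rack's -x (the robot), so the cap overhangs the front rail
- round_bottle: white round bottle standing in the lane, 54 mm diameter, 145 mm high; origin: centre of its underside. To be left standing
- spray_can: steel can standing in the lane, 52 mm diameter, 150 mm high; origin: centre of its underside. To be left standing
- jar: amber jar standing in the lane, 56 mm diameter, 85 mm high; origin: centre of its underside. To be left standing
- guard (a joint): angle of the wire guard in rad: 0 level, pointing from the rack towards the robot; grows as its bar swings up; 1.57 upright; stop at 1.62. It starts between 0.4 and 0.75. Its hinge is stiff (about 0.17 N m) and stays where it is left
- guard_bar (a point): middle of the guard's long crossbar, a round steel bar 12 mm in diameter and 590 mm long, parallel to the rack's y, 105 mm from the hinge line; upright it stands 129 mm above the bench, 66 mm in front of the rack's origin
- guard_hinge (a point): middle of the guard's hinge line, which is parallel to the rack's y, at rack x = -66 mm, z = 24 mm
- collar: big aluminium ring lying on the bench, 110 mm diameter, 42 mm high; to be left alone
- cup: white plastic cup on the bench, 72 mm diameter, 85 mm high; to be left alone
- bearing: steel bearing lying on the bench, 62 mm diameter, 18 mm high; to be left alone
- screwdriver: screwdriver 200 mm long lying on the bench; to be left alone

How it is judged:
By the outcome, as a careful person would: the job done as asked, in the order asked, and still so for the second after the job is handed in, with the robot touching nothing.
It also fails if it takes over 58 s, if anything falls off the work surface, if the arm or the gripper's body presses on something with over 40 N, if the wrist force passes 120 N, or if a joint passes its speed limit or range.

ROBOT

A 6-joint arm with a two-finger parallel gripper is mounted at the origin on the work surface. World frame = base frame: x ahead of the robot, y to its left, z up, the work surface at z = 0. Lengths are in m, angles in rad, forces in N, time in s.
With the tool pointing down it reaches from about 0.425 to 0.925 m from the base axis. Payload 12.5 kg.
Tool frame: the origin (TCP) lies midway between the tips of the shut fingers; the grasp point (between the pads) lies 19 mm behind it (hold_point_z is the distance from the TCP to the grasp point, in m); z points along the fingers, y is the line along which they close (so a half turn about z gives the same grasp; the last joint's range is limited). The gripper opens to 85 mm and grips with 20 to 120 N. Pads are 22 mm wide; open, the fingers measure 114 mm over their backs; the gripper's body (76 mm by 85 mm) begins 54 mm behind the grasp point. The pads swing forward as they close: fully open they stand 13 mm farther back than shut.
Start: joints at [-1.3, 0.491, 1.559, -0, 1.092, -0.106], TCP at [0.23, -0.581, 0.231] pointing down, gripper open.
Joint ranges: [-3.1, 3.1], [-0.84, 2.19], [0.05, 2.79], [-1.13, 4.28], [0.06, 2.93], [-2.69, 2.69]. Speed limits (rad/s): [2.22, 2.22, 2.79, 3.14, 3.14, 3.14].

INTERFACE

Orientations are given as [roll, pitch, yaw] about the fixed x, y, z axes, in that order (R = Rz(yaw) Ry(pitch) Rx(roll)).
In Python, from station import observe, read_camera, calibration, close_job, hold_point_z gives the robot as it stands. The module is installed in compiled form; this text tells all that it offers.
- The arm moves only by the tool play_rows, never from a script. Its argument "targets" is a list of rows, each a list of 2 entries, a list of its own where there are three numbers: the shift along the world's x, y, z in m, then the turn about the world's z in degrees. A call has 1 to 8 rows; each row is the pose to reach, as a shift and turn from the pose commanded when the call began; what a row does not reach only later rows make up. A row lasts 1/8 s, in which the tool goes at most 62.5 mm and 10.7 degrees, less where a joint would pass 70% of its speed; a pose out of reach is approached as far as the arm can. A call with a gripper value outside its range is refused whole. "fingers" is the opening, from 0 (shut) to 1 (fully open), set as the call begins (left out, the last holds). The fingers move at their own pace and stop on an object; "squeeze" is the grip in N (left out, the last holds). Time passes only in rows, so rows that repeat a pose let the fingers close. It gives the time, the measured TCP pose, the force, the opening and the grip force at its end, in the units of the state.
- observe(): the state, without advancing time (a new reading comes with each control period).
- read_camera(name): name is "side" or "top"; returns the picture (400x640x3 uint8, red, green, blue); there is no depth.
- calibration(name): a dict with "fov_y" (degrees; the focal length in pixels is half the picture's height over the tangent of half this angle, whatever the lens; pixels are square), "cx", "cy" (the principal point, pixels), "xyz" and "orientation" of the camera in the world. Camera axes: x right, y up, looking along -z (the intrinsics and any distortion apply to the point x, -y, -z); pixel columns grow to the right and rows downward; lengths in m; the calibration is good to about 2 mm. A picture is of the moment at which its call begins. calibration takes no time and is no camera call.
- close_job(): hands the job in; it is judged then, once.
The state is a dict: "time": time; "joints": joint angles; "joint_velocities": joint speeds; "effort": joint torques, N m; "tcp_pos": TCP position; "orientation": TCP orientation; "contact_force": force on the tool from outside, world axes, zero at the start; "moment": the same for the moment, N m; "finger_gap": finger opening in m; "grasp_force": force on a finger pad.
Only numpy, scipy, OpenCV 4.12 (cv2) and the standard library are available. Lean on these libraries where they do the work, as an engineer would, in place of code of your own. Each camera call takes 0.05 s, during which the arm holds its last target. There are 200 camera calls.

## Working session

There is one attempt and no reset: what is moved stays moved. The work goes in short steps, Python scripts to look and compute and a tool call to move; the robot and the scene stay as the last step left them, time stands still between calls to the robot, and variables do not carry over. Pictures are saved under pics/ and viewed, at most 10 in all, crops included, and the job is handed in when it is done.

Besides the shell and the picture viewer there is one more tool, called after "Request:" as name(argument=value, ...) on one line, values as JSON. play_rows: Moves the arm, as the interface text tells. Its arguments: {"type":"object","properties":{"targets":{"type":"array"},"fingers":{"type":"number"},"squeeze":{"type":"number"}},"required":["targets"]}

```bash
mkdir -p pics; ls; python3 - <<'E'
from station import *
import cv2
print(observe()); print(hold_point_z if not callable(hold_point_z) else hold_point_z())
for n in("side","top"):
    print(n,calibration(n)); cv2.imwrite(f"pics/{n}0.png",read_camera(n)[:,:,::-1])
E
```

```text
pics
{'time': 0.0, 'joints': array([-1.29959982e+00,  4.91585774e-01,  1.55948097e+00, -1.51624342e-05,
        1.09169036e+00, -1.05603493e-01]), 'joint_velocities': array([ 0.00141006,  0.00182184,  0.00090621, -0.00048162, -0.00010485,
        0.00182457]), 'effort': array([-2.24708019e-03, -6.18432927e+01, -2.61591643e+01, -1.83794414e-04,
        4.07512896e-03, -6.61629578e-07]), 'tcp_pos': array([ 0.22991863, -0.58091766,  0.2307006 ]), 'orientation': array([-3.14043327e+00, -1.09369651e-04,  3.76806929e-01]), 'contact_force': array([-0.90579159, -0.88639939, -0.25324727]), 'moment': array([ 0.00910669, -0.02961203, -0.02868228]), 'grasp_force': 0.0, 'finger_gap': 0.08564213962906025}
0.0187
side {'fov_y': 49.90187685834949, 'cx': 314.64927812625217, 'cy': 194.21278867343662, 'xyz': array([-0.02920903, -0.93539009,  0.79448817]), 'orientation': array([ 0.9993531 ,  0.01884957, -0.50187269])}
top {'fov_y': 42.86329736964157, 'cx': 308.48081256991793, 'cy': 195.5034898132871, 'xyz': array([ 0.33059467, -0.04479084,  1.63156942]), 'orientation': array([ 0.08656378,  0.00927422, -1.59334773])}
```

View pics/side0.png

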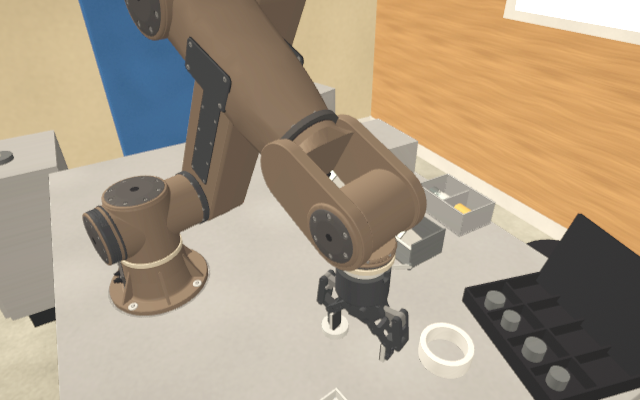

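View pics/top0.png

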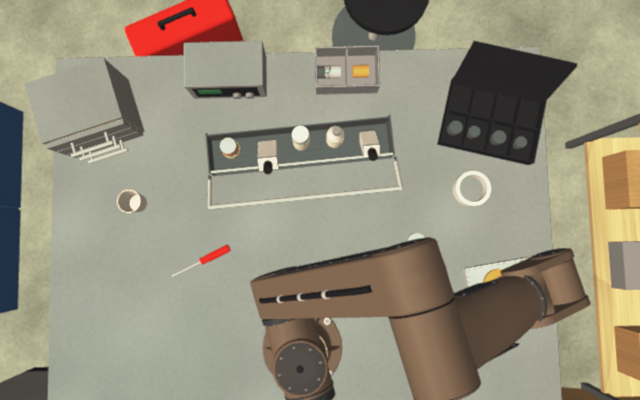

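The side view is blocked by the arm. The top view shows the rack at about (207–400, 117–208), with the jar (229,148), a tin (267,157), the bottle (300,137), the can (335,135) and the other tin (371,147) in it.

```bash
cat > h.py <<'E'
import numpy as np, cv2
from scipy.spatial.transform import Rotation as R
from station import *
def cam(n):
    c=calibration(n); return c,200/np.tan(np.radians(c['fov_y']/2)),R.from_euler('xyz',c['orientation']).as_matrix()
def onz(n,u,v,z):
    c,f,M=cam(n); d=M@np.array([(u-c['cx'])/f,-(v-c['cy'])/f,-1]); p=np.array(c['xyz']); return p+d*(z-p[2])/d[2]
def proj(n,p):
    c,f,M=cam(n); q=M.T@(np.asarray(p)-c['xyz']); return np.array([c['cx']-f*q[0]/q[2], c['cy']+f*q[1]/q[2]])
E
python3 - <<'E'
import cv2
i=cv2.imread('pics/top0.png')[110:215,200:410]
i=cv2.resize(i[:, :],(798,399),interpolation=cv2.INTER_CUBIC); cv2.imwrite('pics/z1.png',i)
E
```

```text
(no output)
```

View pics/z1.png

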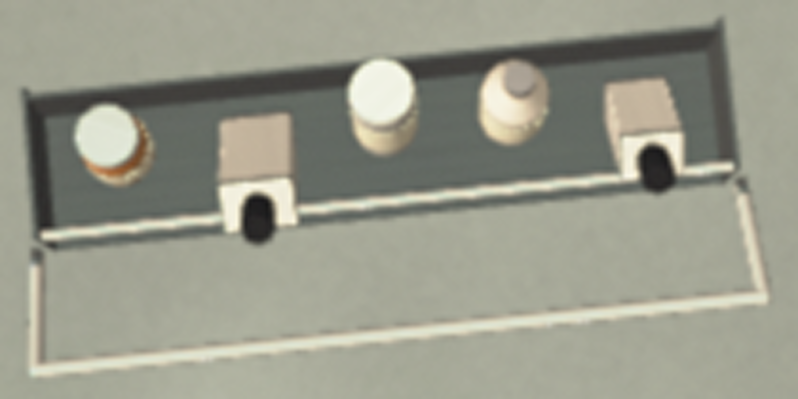

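```bash
python3 - <<'E'
from h import *
px=lambda X,Y:(200+(X+.5)/3.8-.5,110+(Y+.5)/3.8-.5)
P=lambda X,Y,z:onz('top',*px(X,Y),z)
a,b=P(42,237,.067),P(733,168,.067); d=(a-b)[:2]; print('rail',a,b,np.hypot(*d)); 
fa,fb=P(28,92,.085),P(722,22,.085); print('fence',fa,fb,np.linalg.norm(fa-fb))
ey=d/np.hypot(*d); e2=(fa-fb)[:2];print('yaw',np.arctan2(-ey[0],ey[1]),np.arctan2(-e2[0],e2[1]))
yaw=np.arctan2(-(ey+e2/np.hypot(*e2))[0],(ey+e2/np.hypot(*e2))[1]); 
ex=np.array([np.cos(yaw),np.sin(yaw)]);ey=np.array([-ex[1],ex[0]])
o=(a+b)[:2]/2+.052*ex; print('o',o,'yaw',yaw,np.degrees(yaw))
rk=lambda p:(np.array([(p[:2]-o)@ex,(p[:2]-o)@ey])*1000).round(1)
for n,q in dict(railL=a,railR=b,fL=fa,fR=fb,jar=P(107,136,.091),bot=P(382,92,.151),can=P(520,78,.156)).items(): print(n,rk(q))
# guard
for X,Y in((38,370),(765,298),(400,334)):
    for th in np.arange(.3,.9,.05): 
        q=rk(P(X,Y,.024+.105*np.sin(th))); e=q[0]-(-66-105*np.cos(th))
        if abs(e)<4: print('guard',X,round(th,2),q,round(e,1))
i=cv2.imread('pics/top0.png'); m=(i.max(2)<50).astype(np.uint8); m[:145]=0;m[185:]=0;m[:,:255]=0;m[:,385:]=0
n,l,s,c=cv2.connectedComponentsWithStats(m)
for k in range(1,n):
    if s[k][4]>15:
        for z in(.11,.12,.13): q=onz('top',*c[k],z); print('cap',c[k],s[k],z,q.round(4),rk(q))
for nm,pts in dict(L=[(222,117),(292,114),(219,182),(294,178)],R=[(605,84),(664,79),(622,138),(683,132)]).items():
    for k,p in enumerate(pts): print(nm,k,[list(rk(P(*p,z))) for z in (.035,.12)])
np.savez('rack.npz',o=o,yaw=yaw)
E
```

```text
rail [0.54687322 0.26813913 0.067     ] [ 0.59017073 -0.29671916  0.067     ] 0.5665152793252034
fence [0.66330925 0.27521924 0.085     ] [ 0.70713055 -0.2893151   0.085     ] 0.5662325681292498
yaw 0.07650238002432075 0.07746844123405129
o [ 0.62036795 -0.01029072] yaw 0.07698541062918603 4.410939113133947
railL [-51.9 283.3]
railR [ -52.1 -283.3]
fL [ 64.8 281.4]
fR [  65.  -284.9]
jar [ 21.  219.7]
bot [21.7 -4.9]
can [  20.7 -112.2]
guard 38 0.4 [-159.7  295.9] 3.0
guard 38 0.45 [-160.1  295. ] 0.4
guard 38 0.5 [-160.5  294.1] -2.4
guard 765 0.4 [-160.5 -297.3] 2.2
guard 765 0.45 [-160.9 -296.4] -0.4
guard 765 0.5 [-161.2 -295.6] -3.1
guard 400 0.4 [-160.     0.5] 2.7
guard 400 0.45 [-160.4    0.4] 0.1
guard 400 0.5 [-160.8    0.4] -2.7
cap [372.28985507 154.04347826] [369 149   8  11  69] 0.11 [ 0.5839 -0.2289  0.11  ] [ -53.2 -215.1]
cap [372.28985507 154.04347826] [369 149   8  11  69] 0.12 [ 0.5822 -0.2276  0.12  ] [ -54.7 -213.8]
cap [372.28985507 154.04347826] [369 149   8  11  69] 0.13 [ 0.5806 -0.2264  0.13  ] [ -56.3 -212.4]
cap [267.39393939 167.07575758] [264 162   8  
[... 217 characters left out ...]
65 0.13  ] [-63.8 102. ]
L 0 [[np.float64(38.7), np.float64(130.9)], [np.float64(21.1), np.float64(123.3)]]
L 1 [[np.float64(35.3), np.float64(72.3)], [np.float64(17.9), np.float64(67.8)]]
L 2 [[np.float64(-15.8), np.float64(138.3)], [np.float64(-30.4), np.float64(130.3)]]
L 3 [[np.float64(-18.7), np.float64(75.8)], [np.float64(-33.2), np.float64(71.1)]]
R 0 [[np.float64(34.1), np.float64(-190.6)], [np.float64(16.8), np.float64(-181.1)]]
R 1 [[np.float64(33.3), np.float64(-240.0)], [np.float64(16.0), np.float64(-227.9)]]
R 2 [[np.float64(-12.8), np.float64(-199.7)], [np.float64(-27.6), np.float64(-189.7)]]
R 3 [[np.float64(-12.9), np.float64(-250.8)], [np.float64(-27.7), np.float64(-238.1)]]
```

Request:
play_rows(targets=[[[0.0432, 0.0439, 0], 9.1], [[0.0864, 0.0878, 0], 18.2], [[0.1296, 0.1317, 0], 27.3], [[0.1728, 0.1756, 0], 36.4], [[0.216, 0.2195, 0], 45.5], [[0.2592, 0.2634, 0], 54.6], [[0.3024, 0.3073, 0], 63.7], [[0.3457, 0.3512, 0], 72.8]], fingers=1, squeeze=20)

```text
time: 1.1
tcp_pos: [0.5769, -0.2283, 0.2312]
orientation: [-3.141, -0.0, 1.653]
contact_force: [-0.4, 0.0, 0.2]
finger_gap: 0.085
grasp_force: 0.0
```

Request:
play_rows(targets=[[[0, 0, 0], 0], [[0, 0, 0], 0], [[0, 0, 0], 0]])

```text
time: 1.48
tcp_pos: [0.5749, -0.231, 0.2313]
orientation: [-3.141, -0.0, 1.645]
contact_force: [-0.6, -0.6, 0.3]
finger_gap: 0.0853
grasp_force: 0.0
```

```bash
cat >> h.py <<'E'
_r=np.load('rack.npz'); O=_r['o']; YAW=float(_r['yaw'])
EX=np.array([np.cos(YAW),np.sin(YAW)]); EY=np.array([-EX[1],EX[0]])
def rk(p): p=np.asarray(p); return np.array([*((p[:2]-O)@np.c_[EX,EY]),p[2]])
def wd(x,y,z): return np.array([*(O+EX*x+EY*y),z])
def st():
    s=observe(); print('t',round(s['time'],2),'w',s['tcp_pos'].round(4),'rack',rk(s['tcp_pos']).round(4),'rpy',np.degrees(s['orientation']).round(2),'F',s['contact_force'].round(1),'gap',round(s['finger_gap'],4),s['grasp_force']); return s
E
python3 - <<'E'
from h import *
st()
cv2.imwrite('pics/s1.png',read_camera('side')[:,:,::-1]);cv2.imwrite('pics/t1.png',read_camera('top')[:,:,::-1])
E
```

```text
t 1.48 w [ 0.5749 -0.231   0.2313] rack [-0.0623 -0.2166  0.2313] rpy [-179.99   -0.     94.26] F [-0.6 -0.6  0.3] gap 0.0853 0.0
```

View pics/s1.png

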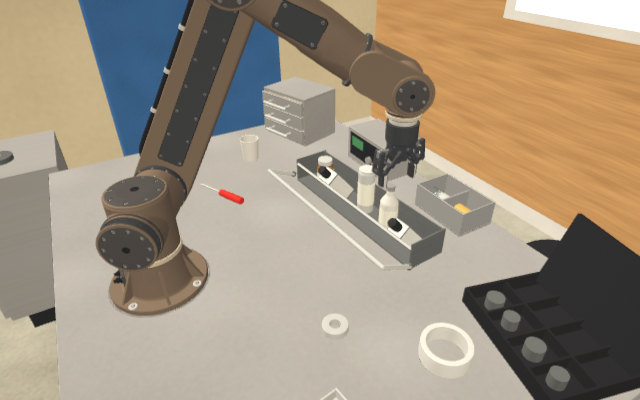

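The picture shows the gripper above the rack, with both caps visible at about (323,172) and (396,225). I'll check both cap positions by triangulation.

```bash
python3 - <<'E'
from h import *
i=cv2.imread('pics/s1.png')
m=(i.max(2)<45).astype(np.uint8); n,l,s,c=cv2.connectedComponentsWithStats(m)
for k in range(1,n):
    if 300<c[k][0]<420 and 160<c[k][1]<240 and s[k][4]>10: print(c[k].round(1),s[k])
for nm,y,x0,L,D,H in(('short',-.2153,.0055,41,.040,.132),('tall',.1015,.003,40,.044,.150)):
    t=np.radians(L); 
    for h in(H,H-.019):
        p=wd(x0-h*np.sin(t)+D/2*np.cos(t),y,.006+h*np.cos(t)+D/2*np.sin(t)); print(nm,h,proj('side',p).round(1),proj('top',p).round(1))
E
```

```text
[325.9 173.3] [321 169  10   9  43]
[397.1 226.4] [392 222  10   9  47]
short 0.132 [390.8 222.7] [373.2 157.8]
short 0.113 [394.  225.5] [372.1 154.5]
tall 0.15 [320.2 169.6] [267.8 171.1]
tall 0.131 [323.5 172.6] [267.9 167.7]
```

Request:
play_rows(targets=[[[0.0007, 0.0013, -0.03], 0], [[0.0007, 0.0013, -0.06], 0], [[0.0007, 0.0013, -0.09], 0], [[0.0007, 0.0013, -0.115], 0], [[0.0007, 0.0013, -0.135], 0], [[0.0007, 0.0013, -0.145], 0], [[0.0007, 0.0013, -0.149], 0], [[0.0007, 0.0013, -0.149], 0]])

```text
time: 2.58
tcp_pos: [0.577, -0.2293, 0.0832]
orientation: [3.139, 0.001, 1.647]
contact_force: [2.9, 0.4, 1.5]
finger_gap: 0.0852
grasp_force: 1.0
```

```bash
python3 - <<'E'
from h import *
st()
i=read_camera('side')[:,:,::-1];cv2.imwrite('pics/s2.png',cv2.resize(i[120:280,290:460],None,fx=3.5,fy=3.5,interpolation=2))
E
```

```text
t 2.58 w [ 0.577  -0.2293  0.0832] rack [-0.0601 -0.215   0.0832] rpy [1.7988e+02 7.0000e-02 9.4350e+01] F [2.9 0.4 1.5] gap 0.0852 0.9998317671124823
```

View pics/s2.png

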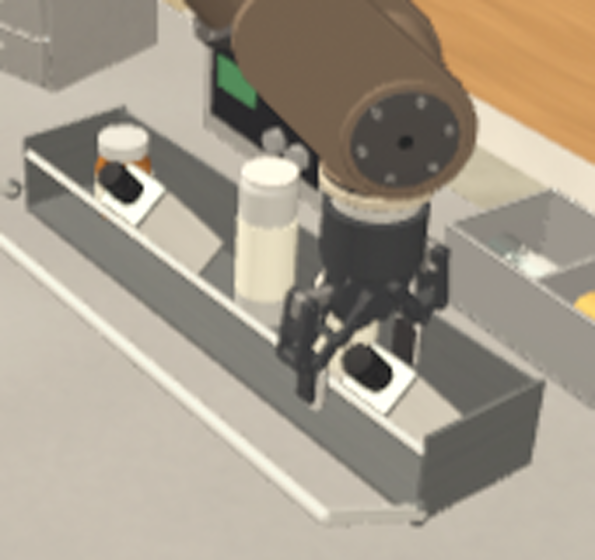

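The back finger touches the tin lightly, so the tin sits a few mm further back than I estimated. Moving in +x frees it and starts the push.

Request:
play_rows(targets=[[[0.004, 0.0003, 0.001], 0], [[0.008, 0.0006, 0.002], 0], [[0.012, 0.0009, 0.003], 0], [[0.016, 0.0012, 0.004], 0], [[0.02, 0.0015, 0.005], 0], [[0.024, 0.0018, 0.006], 0], [[0.028, 0.0022, 0.007], 0], [[0.032, 0.0025, 0.008], 0]])

```text
time: 3.62
tcp_pos: [0.6086, -0.2261, 0.0904]
orientation: [-3.141, -0.0, 1.647]
contact_force: [-1.2, -0.4, 0.6]
finger_gap: 0.0852
grasp_force: 0.4
```

Request:
play_rows(targets=[[[0.004, 0.0003, 0.001], 0], [[0.008, 0.0006, 0.002], 0], [[0.012, 0.0009, 0.003], 0], [[0.015, 0.0012, 0.004], 0], [[0.018, 0.0014, 0.005], 0], [[0.02, 0.0015, 0.006], 0], [[0.02, 0.0015, 0.006], 0]])

```text
time: 4.5
tcp_pos: [0.6285, -0.2247, 0.0964]
orientation: [3.141, 0.0, 1.647]
contact_force: [0.4, -0.3, -0.1]
finger_gap: 0.0856
grasp_force: 0.1
```

```bash
cat >> h.py <<'E'
def look(name,box=(290,120,460,280),f=3.5,cam='side'):
    i=read_camera(cam)[:,:,::-1]; x,y,X,Y=box; cv2.imwrite(f'pics/{name}.png',cv2.resize(i[y:Y,x:X],None,fx=f,fy=f,interpolation=2)); return i
def caps(i,x0=300,x1=450,y0=140,y1=250):
    m=(i.max(2)<45).astype(np.uint8); n,l,s,c=cv2.connectedComponentsWithStats(m)
    for k in range(1,n):
        if x0<c[k][0]<x1 and y0<c[k][1]<y1 and s[k][4]>15: print('blob',c[k].round(1),s[k])
E
python3 - <<'E'
from h import *
st(); look('s3')
E
```

```text
t 4.5 w [ 0.6285 -0.2247  0.0964] rack [-0.0084 -0.2144  0.0964] rpy [1.7998e+02 1.0000e-02 9.4390e+01] F [ 0.4 -0.3 -0.1] gap 0.0856 0.07744271541014314
```

View pics/s3.png

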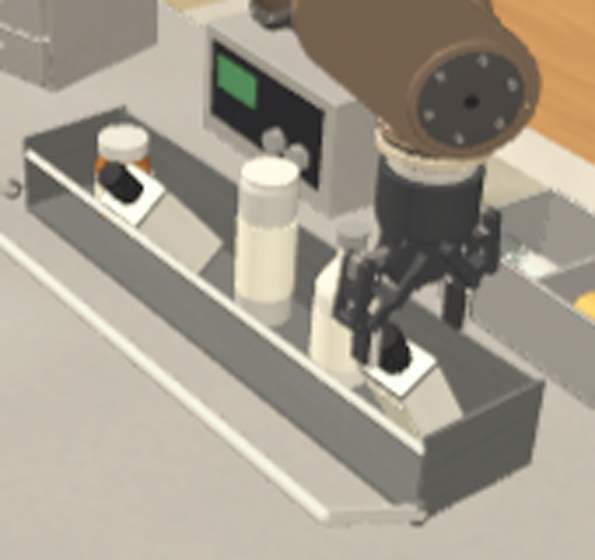

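Request:
play_rows(targets=[[[0, 0, 0.006], 0], [[0, 0, 0.012], 0], [[0, 0, 0.012], 0]])

```text
time: 4.92
tcp_pos: [0.6286, -0.2248, 0.1092]
orientation: [3.14, 0.001, 1.647]
contact_force: [0.5, -0.1, -0.0]
finger_gap: 0.0855
grasp_force: 0.1
```

Request:
play_rows(targets=[[[-0.004, -0.0003, 0], 0], [[-0.009, -0.0007, 0], 0], [[-0.009, -0.0007, 0], 0], [[-0.009, -0.0007, 0], 0], [[-0.009, -0.0007, 0], 0]], fingers=0.64)

```text
time: 5.55
tcp_pos: [0.6195, -0.2254, 0.1083]
orientation: [3.141, 0.0, 1.647]
contact_force: [-0.5, 0.1, -0.7]
finger_gap: 0.0546
grasp_force: 0.1
```

```bash
python3 - <<'E'
from h import *
st(); look('s4')
E
```

```text
t 5.55 w [ 0.6195 -0.2254  0.1083] rack [-0.0174 -0.2144  0.1083] rpy [179.99   0.    94.39] F [-0.5  0.1 -0.7] gap 0.0546 0.06566387135535479
```

View pics/s4.png

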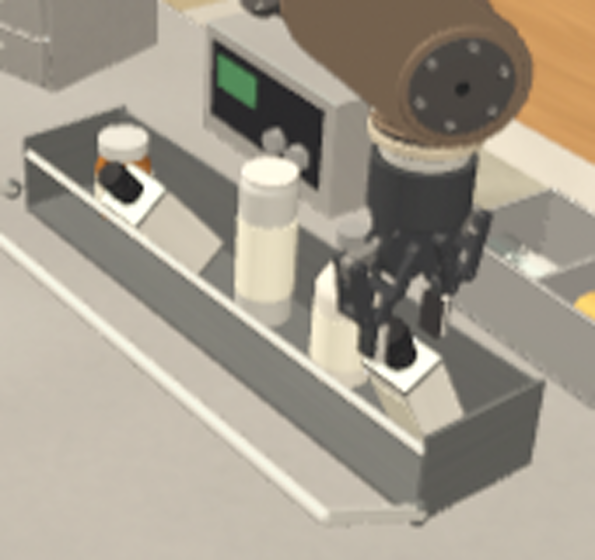

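Request:
play_rows(targets=[[[-0.004, -0.0003, 0], 0], [[-0.004, -0.0003, 0], 0], [[0, 0, 0], 0], [[0.004, 0.0003, 0.0005], 0], [[0.008, 0.0006, 0.001], 0], [[0.012, 0.0009, 0.0015], 0], [[0.015, 0.0012, 0.002], 0], [[0.018, 0.0014, 0.002], 0]], fingers=0.53)

```text
time: 6.6
tcp_pos: [0.6376, -0.2239, 0.1103]
orientation: [3.141, 0.0, 1.647]
contact_force: [0.0, 0.7, -0.0]
finger_gap: 0.0452
grasp_force: 0.1
```

Request:
play_rows(targets=[[[0.003, 0.0002, 0], 0], [[0.006, 0.0005, 0], 0], [[0.009, 0.0007, 0], 0], [[0.012, 0.0009, 0], 0], [[0.015, 0.0012, 0], 0], [[0.017, 0.0013, 0], 0], [[0.018, 0.0014, 0], 0], [[0.018, 0.0014, 0], 0]])

```text
time: 7.6
tcp_pos: [0.6554, -0.2226, 0.1103]
orientation: [3.141, 0.0, 1.647]
contact_force: [1.3, -0.6, -0.1]
finger_gap: 0.0452
grasp_force: 0.2
```

```bash
python3 - <<'E'
from h import *
st(); look('s5')
E
```

```text
t 7.6 w [ 0.6554 -0.2226  0.1103] rack [ 0.0186 -0.2143  0.1103] rpy [179.99   0.    94.39] F [ 1.3 -0.6 -0.1] gap 0.0452 0.20062849391251802
```

View pics/s5.png

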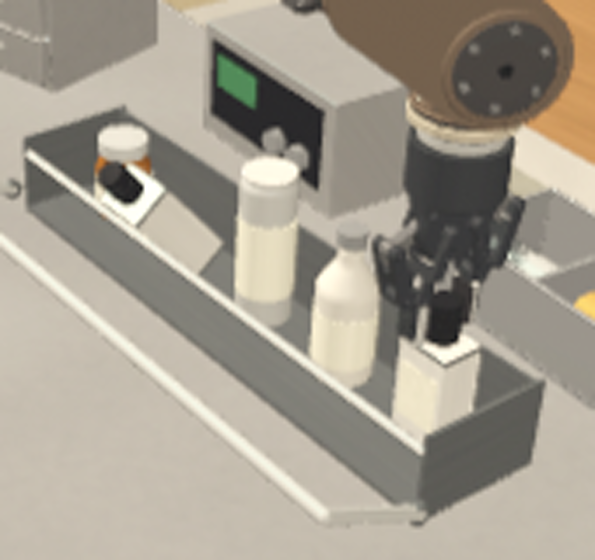

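Request:
play_rows(targets=[[[0.002, 0.0002, 0], 0], [[0.004, 0.0003, 0], 0], [[0.005, 0.0004, 0], 0], [[0.005, 0.0004, 0], 0], [[0.005, 0.0004, 0], 0]])

```text
time: 8.28
tcp_pos: [0.6604, -0.2222, 0.1103]
orientation: [3.142, 0.0, 1.647]
contact_force: [-0.3, 0.1, 0.4]
finger_gap: 0.0453
grasp_force: 0.0
```

Request:
play_rows(targets=[[[0, 0, 0], 0], [[0, 0, 0], 0], [[0, 0, 0], 0], [[0, 0, 0], 0]], fingers=0.2, squeeze=20)

```text
time: 8.78
tcp_pos: [0.6605, -0.2222, 0.1104]
orientation: [3.141, 0.0, 1.647]
contact_force: [1.2, -0.0, 0.3]
finger_gap: 0.0274
grasp_force: 20.7
```

Request:
play_rows(targets=[[[-0.001, -0.0001, 0], 0], [[-0.002, -0.0002, 0], 0], [[-0.003, -0.0002, 0], 0], [[-0.003, -0.0002, 0], 0]])

```text
time: 9.28
tcp_pos: [0.6574, -0.2224, 0.1104]
orientation: [3.141, 0.0, 1.647]
contact_force: [1.9, 0.1, -0.3]
finger_gap: 0.0277
grasp_force: 21.8
```

Request:
play_rows(targets=[[[0, 0, 0], 0], [[0, 0, 0], 0], [[0, 0, 0.02], 0], [[0, 0, 0.06], 0], [[0, 0, 0.1], 0], [[0, 0, 0.13], 0], [[0, 0, 0.13], 0]], fingers=0.6)

```text
time: 10.15
tcp_pos: [0.6581, -0.2226, 0.2445]
orientation: [3.136, 0.003, 1.647]
contact_force: [0.1, -0.0, -0.1]
finger_gap: 0.0514
grasp_force: 0.0
```

Request:
play_rows(targets=[[[-0.015, 0.045, 0], 0], [[-0.03, 0.09, 0], 0], [[-0.05, 0.15, 0], 0], [[-0.07, 0.21, 0], 0], [[-0.087, 0.262, 0], 0], [[-0.098, 0.295, 0], 0], [[-0.1027, 0.3089, 0], 0], [[-0.1027, 0.3089, 0], 0]], fingers=1)

```text
time: 11.15
tcp_pos: [0.5546, 0.0868, 0.2403]
orientation: [-3.141, 0.0, 1.648]
contact_force: [0.2, 0.3, -0.2]
finger_gap: 0.0853
grasp_force: 0.0
```

```bash
python3 - <<'E'
from h import *
st(); cv2.imwrite('pics/t2.png',read_camera('top')[:,:,::-1]); i=read_camera('side')[:,:,::-1]; cv2.imwrite('pics/s6.png',i); caps(i)
for nm,y,x0,L,D,H in(('short',-.2145,0.0,0,.040,.132),):
    for h in(H,H-.019): print(proj('side',wd(.0205,y,.006+h)))
E
```

```text
t 11.15 w [0.5546 0.0868 0.2403] rack [-0.0581  0.1018  0.2403] rpy [-1.7999e+02  1.0000e-02  9.4450e+01] F [ 0.2  0.3 -0.2] gap 0.0853 0.0
blob [368.  152.3] [351 133  31  40 374]
blob [325.9 173.1] [321 168  10  10  47]
blob [415.7 212.7] [411 208  10  11  86]
[415.54252734 205.88487878]
[414.78555697 211.67249235]
```

The short tin's cap sits where an upright tin's cap should be. Next is the tall tin.

Request:
play_rows(targets=[[[0, 0, -0.03], 0], [[0, 0, -0.06], 0], [[0, 0, -0.09], 0], [[0, 0, -0.115], 0], [[0, 0, -0.13], 0], [[0, 0, -0.14], 0], [[0, 0, -0.145], 0], [[0, 0, -0.145], 0]])

```text
time: 12.25
tcp_pos: [0.5548, 0.0865, 0.0955]
orientation: [3.141, 0.0, 1.647]
contact_force: [-0.2, 0.6, 0.4]
finger_gap: 0.0858
grasp_force: 0.0
```

Request:
play_rows(targets=[[[0.004, 0.0003, 0.001], 0], [[0.008, 0.0006, 0.002], 0], [[0.012, 0.0009, 0.003], 0], [[0.016, 0.0012, 0.004], 0], [[0.02, 0.0015, 0.005], 0], [[0.024, 0.0018, 0.006], 0], [[0.028, 0.0022, 0.007], 0], [[0.032, 0.0025, 0.008], 0]])

```text
time: 13.25
tcp_pos: [0.587, 0.0891, 0.1034]
orientation: [3.142, 0.0, 1.647]
contact_force: [-1.3, 0.5, 0.0]
finger_gap: 0.0854
grasp_force: 0.3
```

Request:
play_rows(targets=[[[0.004, 0.0003, 0.001], 0], [[0.008, 0.0006, 0.003], 0], [[0.011, 0.0009, 0.006], 0], [[0.013, 0.001, 0.01], 0], [[0.014, 0.0011, 0.015], 0], [[0.014, 0.0011, 0.02], 0], [[0.014, 0.0011, 0.023], 0], [[0.014, 0.0011, 0.023], 0]])

```text
time: 14.25
tcp_pos: [0.6007, 0.0901, 0.1266]
orientation: [3.141, 0.0, 1.647]
contact_force: [-0.2, 0.1, 1.0]
finger_gap: 0.0856
grasp_force: 0.1
```

```bash
python3 - <<'E'
from h import *
st(); i=look('s7'); caps(i)
for L in (20,23,26,29,32):
    t=np.radians(L); q=[proj('side',wd(.007-h*np.sin(t)+.022*np.cos(t),.1015,.006+h*np.cos(t)+.022*np.sin(t))).round(1) for h in(.15,.131)]; print(L,q)
E
```

```text
t 14.25 w [0.6007 0.0901 0.1266] rack [-0.0119  0.1017  0.1266] rpy [179.97   0.    94.39] F [-0.2  0.1  1. ] gap 0.0856 0.13194879982620478
blob [369.3 153.1] [354 137  28  36 344]
blob [332.6 167.5] [329 162   8  10  46]
blob [415.7 212.7] [411 208  10  11  85]
20 [array([334.1, 159.5]), array([335.8, 163.9])]
23 [array([332.1, 160.7]), array([334. , 164.9])]
26 [array([330.1, 162. ]), array([332.3, 166. ])]
29 [array([328.1, 163.4]), array([330.5, 167.2])]
32 [array([326.2, 164.8]), array([328.9, 168.4])]
```

View pics/s7.png

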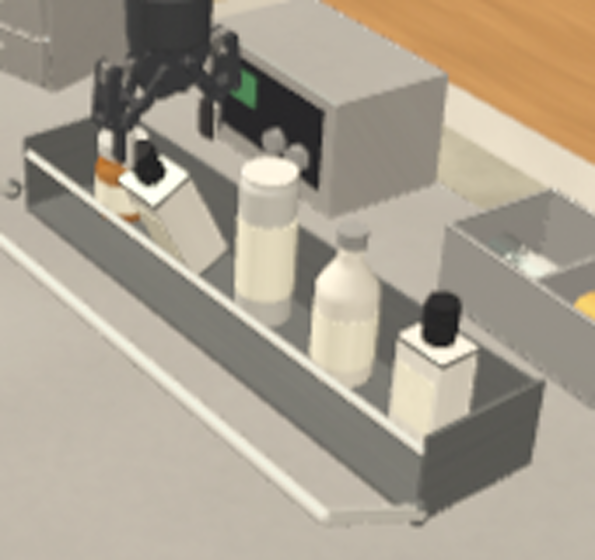

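The tall tin leans about 26° with its cap between the fingers, and the short tin stands squarely. I'll narrow the gap and carry on.

Request:
play_rows(targets=[[[-0.004, -0.0003, 0], 0], [[-0.009, -0.0007, 0], 0], [[-0.009, -0.0007, 0], 0], [[-0.009, -0.0007, 0], 0], [[-0.009, -0.0007, 0], 0]], fingers=0.64)

```text
time: 14.92
tcp_pos: [0.5918, 0.0894, 0.1263]
orientation: [3.141, 0.0, 1.647]
contact_force: [-0.6, -0.3, -0.3]
finger_gap: 0.0546
grasp_force: 0.1
```

Request:
play_rows(targets=[[[-0.004, -0.0003, 0], 0], [[-0.004, -0.0003, 0], 0], [[0, 0, 0], 0], [[0.004, 0.0003, 0.0005], 0], [[0.008, 0.0006, 0.001], 0], [[0.012, 0.0009, 0.0015], 0], [[0.015, 0.0012, 0.002], 0], [[0.018, 0.0014, 0.002], 0]], fingers=0.53)

```text
time: 15.92
tcp_pos: [0.6099, 0.0909, 0.1283]
orientation: [3.141, 0.0, 1.647]
contact_force: [0.6, -0.3, -1.6]
finger_gap: 0.0458
grasp_force: 0.1
```

Request:
play_rows(targets=[[[0.003, 0.0002, 0], 0], [[0.006, 0.0005, 0], 0], [[0.009, 0.0007, 0], 0], [[0.012, 0.0009, 0], 0], [[0.015, 0.0012, 0], 0], [[0.017, 0.0013, 0], 0], [[0.018, 0.0014, 0], 0], [[0.018, 0.0014, 0], 0]])

```text
time: 16.92
tcp_pos: [0.6277, 0.0922, 0.1283]
orientation: [3.142, 0.0, 1.647]
contact_force: [1.2, 0.8, -0.4]
finger_gap: 0.0455
grasp_force: 0.3
```

```bash
python3 - <<'E'
from h import *
st(); i=read_camera('side')[:,:,::-1]; caps(i)
for L in (0,5,10,15):
    t=np.radians(L); q=[proj('side',wd(.007-h*np.sin(t)+.022*np.cos(t),.1015,.006+h*np.cos(t)+.022*np.sin(t))).round(1) for h in(.15,.131)]; print(L,q)
E
```

```text
t 16.93 w [0.6277 0.0922 0.1283] rack [0.0152 0.1017 0.1283] rpy [180.     0.    94.39] F [ 1.2  0.8 -0.4] gap 0.0455 0.2570274844765663
blob [370.1 153.5] [355 140  27  33 321]
blob [346.1 160.8] [343 156   8  10  63]
blob [415.7 212.7] [411 208  10  11  85]
0 [array([347.6, 154.6]), array([347.4, 159.8])]
5 [array([344.3, 155.3]), array([344.6, 160.4])]
10 [array([340.9, 156.4]), array([341.6, 161.3])]
15 [array([337.5, 157.8]), array([338.7, 162.5])]
```

Still resting on the back finger, a few degrees short of upright.

Request:
play_rows(targets=[[[0.002, 0.0002, 0], 0], [[0.004, 0.0003, 0], 0], [[0.006, 0.0005, 0], 0], [[0.007, 0.0005, 0], 0], [[0.008, 0.0006, 0], 0], [[0.008, 0.0006, 0], 0], [[0.008, 0.0006, 0], 0]])

```text
time: 17.85
tcp_pos: [0.6356, 0.0928, 0.1283]
orientation: [3.142, 0.0, 1.647]
contact_force: [-0.2, -1.3, -0.1]
finger_gap: 0.0454
grasp_force: 0.0
```

Request:
play_rows(targets=[[[0, 0, 0], 0], [[0, 0, 0], 0], [[0, 0, 0], 0], [[0, 0, 0], 0]], fingers=0.2)

```text
time: 18.35
tcp_pos: [0.6357, 0.0928, 0.1284]
orientation: [3.141, 0.0, 1.647]
contact_force: [1.4, 0.4, 0.6]
finger_gap: 0.0273
grasp_force: 20.8
```

Request:
play_rows(targets=[[[-0.001, -0.0001, 0], 0], [[-0.002, -0.0002, 0], 0], [[-0.0025, -0.0002, 0], 0], [[-0.0025, -0.0002, 0], 0]])

```text
time: 18.85
tcp_pos: [0.6333, 0.0926, 0.1284]
orientation: [3.141, 0.0, 1.647]
contact_force: [2.7, 0.4, 0.6]
finger_gap: 0.0273
grasp_force: 22.4
```

Request:
play_rows(targets=[[[0, 0, 0], 0], [[0, 0, 0], 0], [[0, 0, 0.02], 0], [[0, 0, 0.06], 0], [[0, 0, 0.11], 0], [[-0.05, 0, 0.12], 0], [[-0.1, 0, 0.12], 0], [[-0.12, 0, 0.12], 0]], fingers=0.6)

```text
time: 19.85
tcp_pos: [0.5107, 0.0927, 0.2487]
orientation: [-3.141, -0.0, 1.648]
contact_force: [-0.1, 0.9, 0.1]
finger_gap: 0.0509
grasp_force: 0.0
```

```bash
python3 - <<'E'
from h import *
st(); i=read_camera('side')[:,:,::-1]; caps(i)
for x in(.0205,): print([proj('side',wd(x,.1017,.006+h)).round(1) for h in (.15,.131)])
j=read_camera('top')[:,:,::-1]; a=cv2.resize(j[110:215,200:410],(798,399),interpolation=2); b=cv2.resize(i[130:250,290:460],(798,563),interpolation=2)[:,:]
b=cv2.resize(i[140:250,300:440],(420,330),interpolation=2); c=np.zeros((599,798,3),np.uint8); 
a=cv2.resize(j[110:175,200:410],(798,247),interpolation=2); c[:247]=a; c[250:580,:420]=b; cv2.imwrite('pics/c1.png',c); cv2.imwrite('pics/t3.png',j)
E
```

```text
t 19.85 w [0.5107 0.0927 0.2487] rack [-0.1015  0.1111  0.2487] rpy [-179.97   -0.     94.4 ] F [-0.1  0.9  0.1] gap 0.0509 0.0
blob [368.  152.3] [351 133  31  40 378]
blob [346.  160.9] [343 157   7   9  61]
blob [415.7 212.7] [411 208  10  11  85]
[array([345.4, 155.3]), array([345.3, 160.5])]
```

View pics/c1.png

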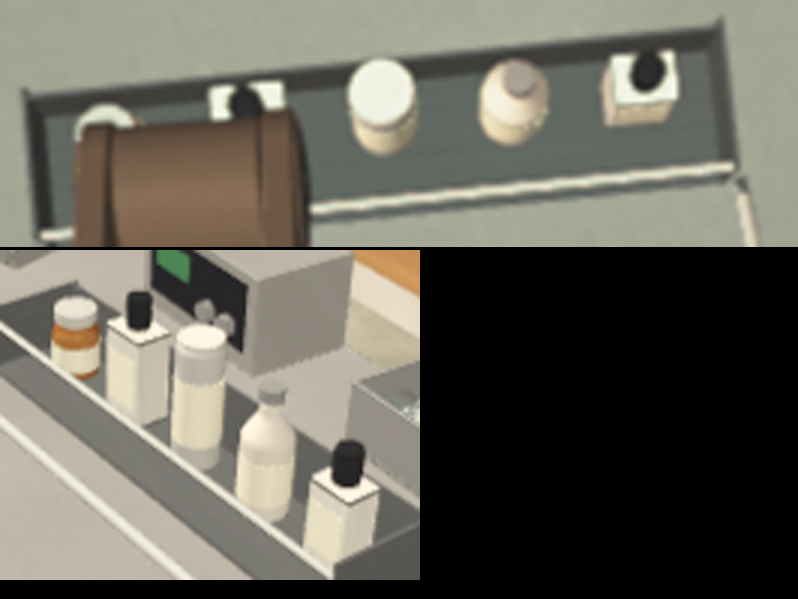

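Both tins are standing squarely: the side view shows all five things upright. Next is the guard.

Request:
play_rows(targets=[[[-0.015, -0.035, 0], 0], [[-0.032, -0.075, -0.01], 0], [[-0.045, -0.105, -0.03], 0], [[-0.0503, -0.1153, -0.07], 0], [[-0.0503, -0.1153, -0.11], 0], [[-0.0503, -0.1153, -0.145], 0], [[-0.0503, -0.1153, -0.15], 0], [[-0.0503, -0.1153, -0.15], 0]])

```text
time: 20.95
tcp_pos: [0.4636, -0.0228, 0.0987]
orientation: [3.141, 0.0, 1.647]
contact_force: [-0.3, 0.4, -0.1]
finger_gap: 0.0514
grasp_force: 0.0
```

```bash
python3 - <<'E'
from h import *
st(); j=read_camera('top')[:,:,::-1]; cv2.imwrite('pics/t4.png',j)
z=cv2.resize(j,None,fx=4,fy=4,interpolation=2)
for nm,x,y,h in(('short',.0205,-.2145,.1),('tall',.0205,.1017,.118)):
    u,v=proj('top',wd(x,y,h))*4; w=z[int(v)-60:int(v)+60,int(u)-70:int(u)+70]
    m=(w.min(2)>205).astype(np.uint8); m=cv2.morphologyEx(m,cv2.MORPH_CLOSE,np.ones((9,9)))
    c=max(cv2.findContours(m,0,2)[0],key=cv2.contourArea); print(nm,cv2.minAreaRect(c),cv2.contourArea(c))
    ax=proj('top',wd(x,y+.03,h))-proj('top',wd(x,y-.03,h)); print('expected px angle',np.degrees(np.arctan2(ax[1],ax[0])), np.hypot(*ax)*4)
E
```

```text
t 20.95 w [ 0.4636 -0.0228  0.0987] rack [-0.1573 -0.0004  0.0987] rpy [179.99   0.    94.39] F [-0.3  0.4 -0.1] gap 0.0514 0.0
short ((72.26130676269531, 59.2266731262207), (47.66752243041992, 63.26618194580078), 84.89783477783203) 1128.5
expected px angle 174.2684948416071 78.75699781813208
tall ((69.62285614013672, 57.63435363769531), (54.788658142089844, 74.33002471923828), 84.42780303955078) 2039.0
expected px angle 174.26841351758964 79.65742939252931
```

Both tins are aligned to within 1° of the rack. Now I'll descend and grip the bar.

Request:
play_rows(targets=[[[0, 0, -0.02], 0], [[0, 0, -0.04], 0], [[0, 0, -0.049], 0], [[0, 0, -0.049], 0], [[0, 0, -0.049], 0]])

```text
time: 21.62
tcp_pos: [0.4633, -0.0227, 0.0501]
orientation: [3.14, 0.0, 1.647]
contact_force: [0.2, -0.4, -0.1]
finger_gap: 0.051
grasp_force: 0.0
```

Request:
play_rows(targets=[[[0, 0, 0], 0], [[0, 0, 0], 0], [[0, 0, 0], 0], [[0, 0, 0], 0], [[0, 0, 0], 0]], fingers=0.05, squeeze=30)

```text
time: 22.25
tcp_pos: [0.4625, -0.0227, 0.0493]
orientation: [-3.141, -0.0, 1.647]
contact_force: [-3.6, -2.3, 3.5]
finger_gap: 0.0107
grasp_force: 29.5
```

```bash
python3 - <<'E'
from h import *
s=st(); p=rk(s['tcp_pos']); d=(p[0]+.066); print('theta from x',np.arccos(-d/.105))
th=np.arccos(-d/.105)
for t in np.linspace(th,1.59,17): 
    q=wd(-.066-.105*np.cos(t),p[1],.024+.105*np.sin(t)); q0=wd(-.066-.105*np.cos(th),p[1],.024+.105*np.sin(th)); print(round(t,2),(q-q0).round(4))
E
```

```text
t 22.25 w [ 0.4625 -0.0227  0.0493] rack [-0.1584 -0.0002  0.0493] rpy [-1.7995e+02 -1.0000e-02  9.4390e+01] F [-3.6 -2.3  3.5] gap 0.0107 29.541384279727936
theta from x 0.49532355112763754
0.5 [0. 0. 0.]
0.56 [0.0036 0.0003 0.0062]
0.63 [0.0076 0.0006 0.0121]
0.7 [0.0121 0.0009 0.0178]
0.77 [0.0169 0.0013 0.0231]
0.84 [0.022  0.0017 0.0281]
0.91 [0.0275 0.0021 0.0327]
0.97 [0.0333 0.0026 0.037 ]
1.04 [0.0394 0.003  0.0408]
1.11 [0.0457 0.0035 0.0442]
1.18 [0.0522 0.004  0.0472]
1.25 [0.0589 0.0045 0.0497]
1.32 [0.0658 0.0051 0.0517]
1.38 [0.0727 0.0056 0.0533]
1.45 [0.0798 0.0062 0.0544]
1.52 [0.087  0.0067 0.055 ]
1.59 [0.0941 0.0073 0.0551]
```

Request:
play_rows(targets=[[[0.0036, 0.0003, 0.0062], 0], [[0.0076, 0.0006, 0.0121], 0], [[0.0121, 0.0009, 0.0178], 0], [[0.0169, 0.0013, 0.0231], 0], [[0.022, 0.0017, 0.0281], 0], [[0.0275, 0.0021, 0.0327], 0], [[0.0333, 0.0026, 0.037], 0], [[0.0394, 0.003, 0.0408], 0]])

```text
time: 23.25
tcp_pos: [0.4966, -0.0195, 0.0908]
orientation: [-3.129, -0.002, 1.648]
contact_force: [-31.8, -3.3, 40.4]
finger_gap: 0.0112
grasp_force: 33.7
```

Request:
play_rows(targets=[[[0.0063, 0.0005, 0.0034], 0], [[0.0128, 0.001, 0.0064], 0], [[0.0195, 0.0015, 0.0089], 0], [[0.0264, 0.0021, 0.0109], 0], [[0.0333, 0.0026, 0.0125], 0], [[0.0404, 0.0032, 0.0136], 0], [[0.0476, 0.0037, 0.0142], 0], [[0.0546, 0.0042, 0.0143], 0]])

```text
time: 24.25
tcp_pos: [0.5582, -0.0148, 0.1065]
orientation: [3.138, -0.0, 1.647]
contact_force: [-3.5, 5.9, 20.1]
finger_gap: 0.011
grasp_force: 33.5
```

Request:
play_rows(targets=[[[0, 0, 0], 0], [[0, 0, 0], 0]])

```text
time: 24.5
tcp_pos: [0.5589, -0.0148, 0.1065]
orientation: [3.136, 0.0, 1.647]
contact_force: [-0.6, 6.5, 19.7]
finger_gap: 0.011
grasp_force: 33.5
```

```bash
python3 - <<'E'
from h import *
st()
E
```

```text
t 24.5 w [ 0.5589 -0.0148  0.1065] rack [-0.0616  0.0003  0.1065] rpy [1.7967e+02 1.0000e-02 9.4390e+01] F [-0.6  6.5 19.7] gap 0.011 33.45591366291046
```

Request:
play_rows(targets=[[[-0.001, -0.0001, 0.001], 0], [[-0.002, -0.0002, 0.002], 0], [[-0.002, -0.0002, 0.003], 0], [[-0.002, -0.0002, 0.003], 0]])

```text
time: 25.0
tcp_pos: [0.555, -0.015, 0.1068]
orientation: [-3.142, -0.001, 1.647]
contact_force: [1.4, 5.1, -6.4]
finger_gap: 0.0105
grasp_force: 31.4
```

Request:
play_rows(targets=[[[0, 0, 0], 0], [[0, 0, 0], 0], [[0, 0, 0.01], 0], [[0, 0, 0.03], 0], [[0, 0, 0.07], 0], [[-0.03, 0, 0.11], 0], [[-0.07, 0, 0.12], 0], [[-0.1, 0, 0.12], 0]], fingers=0.5)

```text
time: 26.0
tcp_pos: [0.4538, -0.0157, 0.2291]
orientation: [3.139, 0.001, 1.647]
contact_force: [-0.1, -0.5, -0.4]
finger_gap: 0.0428
grasp_force: 0.0
```

Request:
play_rows(targets=[[[0, -0.05, 0], 0], [[0, -0.11, 0], 0], [[0, -0.17, 0], 0], [[0, -0.23, 0], 0], [[0, -0.29, 0], 0], [[0, -0.32, 0], 0], [[0, -0.32, 0], 0]])

```text
time: 26.88
tcp_pos: [0.4545, -0.3375, 0.2277]
orientation: [3.141, 0.0, 1.645]
contact_force: [0.0, 0.5, 0.8]
finger_gap: 0.0427
grasp_force: 0.0
```

```bash
python3 - <<'E'
from h import *
st(); i=read_camera('side')[:,:,::-1]; caps(i); j=read_camera('top')[:,:,::-1]; cv2.imwrite('pics/s9.png',i);cv2.imwrite('pics/t9.png',j)
# guard bar brightness profile in top view across rack x at a few y, plane z=.129
for y in(-.16,-.06,.05,.16):
    best=[]
    for x in np.arange(-.13,-.035,.002):
        u,v=proj('top',wd(x,y,.131)); best.append(int(cv2.getRectSubPix(j,(1,1),(float(u),float(v))).min()))
    print(y,best)
E
```

```text
t 26.88 w [ 0.4545 -0.3375  0.2277] rack [-0.1906 -0.3135  0.2277] rpy [1.7998e+02 3.0000e-02 9.4230e+01] F [0.  0.5 0.8] gap 0.0427 0.0
blob [360.6 151.2] [351 142  18  18 143]
blob [346.1 161.1] [343 157   7   9  56]
blob [415.9 212.8] [411 208  10  11  74]
-0.16 [154, 154, 154, 154, 154, 154, 153, 154, 155, 155, 155, 155, 154, 154, 155, 155, 155, 156, 157, 157, 157, 158, 157, 157, 156, 156, 155, 152, 152, 157, 186, 204, 212, 195, 178, 163, 150, 132, 110, 103, 100, 101, 101, 101, 102, 102, 102, 101]
-0.06 [155, 155, 156, 157, 156, 156, 157, 157, 157, 156, 155, 155, 155, 155, 155, 156, 156, 157, 158, 158, 157, 157, 156, 155, 155, 156, 154, 153, 154, 175, 194, 209, 203, 194, 181, 184, 166, 128, 107, 97, 99, 101, 102, 102, 100, 100, 101, 102]
0.05 [157, 158, 158, 158, 158, 158, 158, 158, 158, 158, 157, 157, 156, 156, 155, 154, 155, 155, 156, 157, 158, 157, 157, 157, 157, 157, 157, 156, 160, 170, 192, 205, 210, 194, 181, 170, 149, 127, 106, 103, 101, 102, 102, 101, 101, 102, 102, 101]
0.16 [157, 156, 156, 155, 154, 154, 156, 156, 156, 156, 155, 154, 153, 153, 153, 153, 153, 153, 152, 153, 153, 153, 153, 153, 153, 153, 152, 147, 148, 163, 195, 208, 208, 193, 181, 173, 169, 140, 115, 100, 100, 101, 102, 102, 101, 101, 102, 103]
```

The bar stands at rack x ≈ -66 mm, about 1.57 rad. The cap blobs haven't moved and the robot is clear, so I'll hand in.

```bash
python3 -c "
from station import close_job
print(close_job())"
```

```text
the job is handed in; nothing more can be done
None
```

I handed the job in at about 27 s: both tins stand upright in their gaps, within about 1° of square, and the guard was then swung up to about 1.57 rad; the robot was clear at hand-in, with no contact on the neighbours or bench items that I noticed.

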